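# Hold a loaded spool carrier against its sprung stop

### The arm

A 6-joint arm with a two-finger parallel gripper is mounted at the origin on the work surface. World frame = base frame: x ahead of the robot, y to its left, z up, the work surface at z = 0. Lengths are in mm, angles in rad, forces in N, time in s.
With the tool pointing down it reaches from about 350 to 975 mm from the base axis. Payload 7.1 kg.
Tool frame: the origin (TCP) lies at the very end of the fingers, on their centre line; the grasp point (between the pads) lies 19 mm behind it (ctrl.tcp_to_grasp is the distance from the TCP to the grasp point, in mm); z points along the fingers, x is the direction in which the jaws open and shut, and the axes are right-handed (so a half turn about z gives the same grasp; the last joint's range is limited). The gripper opens to 88 mm and grips with 3 to 60 N. Pads are 20 mm wide; open, the fingers measure 115 mm over their backs; the gripper's body (75 mm by 178 mm) begins 61 mm behind the grasp point.
Start: joints at [1.255, 0.423, 1.63, -0, 1.089, -0.019], TCP at [182.757, 597.666, 222.675] pointing down, gripper open.
Joint ranges: [-3, 3], [-0.9, 2.11], [0.09, 2.58], [-1.31, 4.45], [0.11, 2.69], [-2.54, 2.54]. Speed limits (rad/s): [2.39, 2.39, 3.01, 3.14, 3.14, 3.14].

### API

Orientations are given as a rotation vector (axis times angle).
In Python, from workcell import get_obs, viewer, ctrl, masks_of gives the robot as it stands. The module is installed in compiled form; this text tells all that it offers.
- The arm moves only by the shell command python3 -m inch 'ROWS'. ROWS is JSON, a list of rows, each an object of numbers: "tx", "ty", "tz": the shift along the tool's x, y, z in cm; "ax", "ay", "az": the turn, a rotation vector about the tool's x, y, z in degrees; "jaw": the opening, from 0 (shut) to 1 (fully open). In form: [{"tx": .., "ty": .., "tz": .., "ax": .., "ay": .., "az": .., "jaw": ..}, ...]. A call has 1 to 12 rows; each row shifts and turns the commanded pose from where the row before left it, along the tool's axes as they then stand; what a row does not reach is not made up. A row lasts 1/8 s, in which the tool goes at most 62.5 mm and 10.7 degrees, less where a joint would pass 70% of its speed; a pose out of reach is approached as far as the arm can. A call is refused whole if a number of a shift passes 6.25 or a number of a turn 10.7, either way. A call with a gripper value outside its range is refused whole. The fingers move at their own pace and stop on an object; the grip force is fixed at half the most. Time passes only in rows, so rows that do not move let the fingers close. It gives the time, the measured TCP pose, the force and the opening at its end, in the units of the state.
- get_obs(): the state, without advancing time (a new reading comes with each control period).
- viewer.get_image(name): name is "side" or "top" or "wrist"; returns (picture, depth): 480x640x3 uint8, red, green, blue; 480x640 float32, mm along the optical axis (not along the pixel's ray), 0 where there is no reading.
- viewer.get_calibration(name): a dict with "fx", "fy", "cx", "cy" (pixels), "distortion" ([k1, k2, p1, p2, k3] as OpenCV has them; the pictures are not rectified), "rvec" (rotation vector, rad) and "tvec" (3), from world to camera coordinates, as OpenCV has them. Camera axes: x right, y down, z forward; pixel columns grow to the right and rows downward; lengths in mm; the calibration is good to about 2 mm. A picture is of the moment at which its call begins: read the wrist's pose just before it. get_calibration takes no time and is no camera call; for the wrist camera it gives the pose at the moment of the call.
- ctrl.close_job(): hands the job in, once; it reports no verdict.
Trained networks look in the newest picture that a camera, given by its name, has taken for a name from the list of things; names that differ only in an ending like _2 or _b are one class to them, and where a whole thing is asked for, a point or a joint stands for the part that bears it (a point fixed in the world has none). Each returns a list of dicts, best first, with "score" (0 to 1); they miss things now and then, are a little off and sometimes report something else, mostly with a low value. They report only what shows in the picture. A call takes as long as a camera call. They do not tell look-alikes from the thing itself.
- masks_of(camera, thing): "pixels" (480x640 bool, what is visible of it) and "location" ([column, row] in pixels, amid what is visible of it).
The state is a dict: "t": time; "qpos": joint angles; "qvel": joint speeds; "joint_torque": joint torques, N m; "ee_pos": TCP position; "orientation": TCP orientation; "ft_force": force on the tool from outside, world axes, zero at the start; "moment": the same for the moment, N m; "width": finger opening in mm.
Only numpy, scipy, OpenCV 4.12 (cv2) and the standard library are available. Lean on these libraries where they do the work, as an engineer would, in place of code of your own. Each camera call takes 0.05 s, during which the arm holds its last target. There are 200 camera calls.

### The job

Stand the two loose wire spools in the two empty pockets of the blue carrier, so that all four stand upright in a neat square grid, and only then bring the carrier (its white upright handle is there to take it by) nose first against the yellow sprung stop, lying flat on the bench, square to the stop and centred on it. Press it against the stop so that the pointer stays steadily in the green band, never driving the stop near its end, and finish while holding it there with the gripper still pressing, so that the fitter can screw it down. All four spools stay seated, and everything else on the bench is left where it is.

Things in the scene. Friction and masses are not known exactly. Their poses are not given: they have to be found in the camera images.
- carrier: blue plastic spool carrier, a plate 170 x 124 x 16 mm (x, y, z) lying loose on the bench, about 0.4 kg empty. Origin: centre of its underside; its x axis points from the handle to the nose edge (the straight 124 mm edge at x = +85 mm, which goes against the stop). Four round pockets, 45 mm across, 8 mm deep with chamfered rims, in a square grid of 62 mm pitch. It slides on the bench
- handle (a point): grip point on the carrier's white upright handle, at carrier (-73, 0, 48) mm. The handle is a bar 12 mm thick along the carrier's x, 50 mm wide along its y, from 16 to 68 mm above the bench; from it to the nearest spool there are 35 mm free
- pocket0 (a point): centre of the floor of a carrier pocket, at carrier (50, 31, 8) mm; empty at the start
- pocket1 (a point): centre of the floor of a carrier pocket, at carrier (50, -31, 8) mm; already holds a spool at the start
- pocket2 (a point): centre of the floor of a carrier pocket, at carrier (-12, 31, 8) mm; already holds a spool at the start
- pocket3 (a point): centre of the floor of a carrier pocket, at carrier (-12, -31, 8) mm; empty at the start
- spool_a: wire spool, standing: black flanges 40 mm across at 0-4 and 30-34 mm height, copper winding 34 mm across between, and on top an orange grip stem 18 mm across from 34 to 62 mm height; 60 g. Origin: centre of its underside, z up. Loose on the bench at the start
- spool_b: wire spool, standing: black flanges 40 mm across at 0-4 and 30-34 mm height, copper winding 34 mm across between, and on top an orange grip stem 18 mm across from 34 to 62 mm height; 60 g. Origin: centre of its underside, z up. Loose on the bench at the start
- spool_c: wire spool, standing: black flanges 40 mm across at 0-4 and 30-34 mm height, copper winding 34 mm across between, and on top an orange grip stem 18 mm across from 34 to 62 mm height; 60 g. Origin: centre of its underside, z up. Already in pocket1 of the carrier
- spool_d: wire spool, standing: black flanges 40 mm across at 0-4 and 30-34 mm height, copper winding 34 mm across between, and on top an orange grip stem 18 mm across from 34 to 62 mm height; 60 g. Origin: centre of its underside, z up. Already in pocket2 of the carrier
- fixture: fixed docking fixture on the bench: grey housing 62 x 150 x 44 mm. Origin on the bench in the middle of the stop's face when the stop is at rest; its x axis points the way the carrier is to be pushed (housing from x = 58 to 120 mm), y along the face, z up
- stop (a joint): how far the sprung yellow stop plate has been pushed in along the fixture's x, in m: 0 at rest, 0.038 at its end. Spring 450 N/m from zero (no preload). Green band of the scale: 0.016 to 0.026 (about 7 to 12 N); white below, red above
- stop_face (a point): middle of the face of the yellow stop plate (plate 14 mm thick, 120 mm wide, from 3 to 33 mm above the bench); moves with the stop
- pointer (a point): tip of the black pointer that moves with the stop, 64 mm behind the stop's face, 50 mm above the bench, over the scale on top of the housing (strips across: white, then green 10 mm, then red)
- green_mid (a point): middle of the green strip on the fixed scale, where the pointer tip stands at a stop travel of 0.021
- screwdriver: bystander, leave alone: screwdriver, 200 mm, lying, origin at its middle underside
- wrench: bystander, leave alone: open-end wrench, 170 mm, lying
- carton: bystander, leave alone: cardboard carton 90 x 120 x 70 mm, origin under its centre
- oiler: bystander, leave alone: white oil bottle, 50 mm across, 130 mm tall, red cap
- screw_cup: bystander, leave alone: steel cup for screws, 70 mm across, 50 mm tall
- cover: bystander, leave alone: aluminium cover block 70 x 100 x 30 mm
Mind the look-alikes: they are no part of the job. Leave any pink or red look-alike of the spool_b alone.

How it is judged:
By the outcome, as a careful person would: the job done as asked, in the order asked, and still so for the second after the job is handed in, while the arm keeps its last pose, push and grip.
It also fails if it takes over 72 s, if anything falls off the work surface, if the arm or the gripper's body presses on something with over 40 N, if the wrist force passes 120 N, or if a joint passes its speed limit or range.

## Working session

There is one attempt and no reset: what is moved stays moved. The work goes in short steps, Python scripts to look and compute and a shell command to move; the robot and the scene stay as the last step left them, time stands still between calls to the robot, and variables do not carry over. Pictures are saved under pics/ and viewed, about 8 in all and at most 12, crops included, and the job is handed in when it is done.

```bash
mkdir -p pics; cat > h.py <<'E'
import numpy as np, cv2
from workcell import get_obs, viewer, ctrl, masks_of
def save(img,name): cv2.imwrite('pics/'+name, cv2.cvtColor(img,cv2.COLOR_RGB2BGR))
def ray(cal,uv):
    K=np.array([[cal['fx'],0,cal['cx']],[0,cal['fy'],cal['cy']],[0,0,1.]])
    n=cv2.undistortPoints(np.array(uv,float).reshape(-1,1,2),K,np.array(cal['distortion'],float)).reshape(-1,2)
    R=cv2.Rodrigues(np.array(cal['rvec'],float))[0]; t=np.array(cal['tvec'],float).reshape(3)
    return R,t,np.c_[n,np.ones(len(n))]
def at_z(cal,uv,z):
    R,t,d=ray(cal,uv); c=-R.T@t; w=d@R
    s=(z-c[2])/w[:,2]; return c+w*s[:,None]
def cloud(cal,depth,mask):
    v,u=np.nonzero(mask&(depth>0)); R,t,d=ray(cal,np.c_[u,v])
    return (d*depth[v,u][:,None]-t)@R
def proj(cal,P):
    K=np.array([[cal['fx'],0,cal['cx']],[0,cal['fy'],cal['cy']],[0,0,1.]])
    return cv2.projectPoints(np.array(P,float).reshape(-1,1,3),np.array(cal['rvec'],float),np.array(cal['tvec'],float),K,np.array(cal['distortion'],float))[0].reshape(-1,2)
E
python3 - <<'E'
from h import *
o=get_obs(); print(o)
im,d=viewer.get_image('top'); save(im,'top1.png'); np.save('top_d.npy',d); cal=viewer.get_calibration('top')
R,t,_=ray(cal,[[0,0]]); print('cam',-R.T@t)
for n in ['carrier','handle','spool_a','fixture','stop','pocket0','pocket1','pocket2','pocket3','pointer']:
    for m in masks_of('top',n):
        P=cloud(cal,d,m['pixels']); print(n,round(m['score'],2),np.round(m['location']),m['pixels'].sum(), np.round(np.median(P,0)) if len(P) else '', np.round(np.percentile(P[:,2],98)) if len(P) else '')
im,d=viewer.get_image('side'); save(im,'side1.png')
E
```

```text
{'t': 0.0, 'qpos': array([ 1.25501710e+00,  4.23872980e-01,  1.63068774e+00, -3.49306611e-05,
        1.08857361e+00, -1.89868314e-02]), 'qvel': array([-7.54567234e-04,  2.13789650e-03, -3.28266766e-04, -6.89442352e-04,
        4.15010419e-05, -1.13244891e-03]), 'joint_torque': array([ 3.21184707e-03, -5.44636309e+01, -2.73662925e+01,  6.45235903e-02,
        2.27610301e-02, -1.33887302e-04]), 'ee_pos': array([182.58885111, 597.1559024 , 221.88251156]), 'orientation': array([ 2.52471756e+00,  1.86805559e+00, -1.94499351e-03]), 'ft_force': array([ 0.20061619, -0.53477124, -0.94730166]), 'moment': array([ 0.01284975,  0.02510128, -0.00985101]), 'width': 87.58634726729925}
cam [ 486.37841773   22.74291023 1497.28836701]
carrier 0.81 [326. 237.] 2905 [574. -16.  15.] 66.0
handle 0.8 [326. 241.] 2963 [572. -16.  15.] 66.0
spool_a 0.68 [427. 238.] 216 [ 575. -273.   35.] 66.0
spool_a 0.66 [300. 230.] 183 [587.  40.  44.] 74.0
spool_a 0.63 [462. 263.] 222 [ 512. -358.   34.] 66.0
spool_a 0.55 [430. 279.] 182 [ 462. -280.   36.] 66.0
spool_a 0.48 [398. 292.] 197 [ 432. -197.   35.] 67.0
spool_a 0.44 [330. 251.] 200 [546. -35.  43.] 74.0
spool_a 0.31 [325. 240.] 2782 [574. -16.  15.] 67.0
spool_a 0.17 [366. 319.] 592 [ 369. -116.   10.] 53.0
fixture 0.77 [191. 242.] 2267 [563. 317.  42.] 52.0
fixture 0.41 [355. 167.] 463 [760. -88.  21.] 30.0
stop 0.97 [215. 245.] 539 [557. 254.  30.] 54.0
pocket0 0.75 [327. 238.] 2688 [574. -16.  15.] 67.0
pocket1 0.75 [327. 238.] 2688 [574. -16.  15.] 67.0
pocket2 0.75 [327. 238.] 2688 [574. -16.  15.] 67.0
pocket3 0.75 [327. 238.] 2688 [574. -16.  15.] 67.0
pointer 0.83 [218. 242.] 442 [562. 252.  31.] 54.0
```

View pics/top1.png

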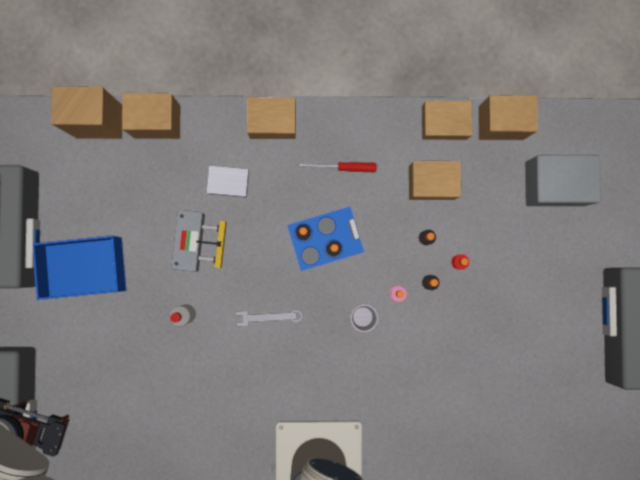

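View pics/side1.png

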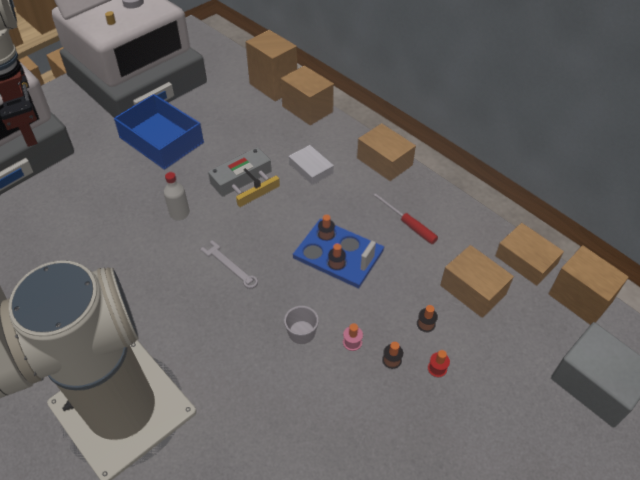

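The top picture shows the carrier at (326,238) with its handle to the right at (354,229), and the stop at (221,245).

Candidates for the loose spools, by pixel in the top view:
- (428,237): black flanges
- (431,282): black flanges
- (461,262): red look-alike
- (398,293): pink look-alike
- (303,232) and (334,248): already in the carrier

I choose the two black ones and check them in a crop.

```bash
cat >> h.py <<'E'
def stems(im,cal,z=62):
    hsv=cv2.cvtColor(im,cv2.COLOR_RGB2HSV)
    m=cv2.inRange(hsv,(5,150,130),(14,255,255))
    n,l,s,c=cv2.connectedComponentsWithStats(m)
    return [(c[i],s[i,4],at_z(cal,[c[i]],z)[0]) for i in range(1,n) if s[i,4]>12]
def rect(mask,cal,z):
    v,u=np.nonzero(mask); P=at_z(cal,np.c_[u,v],z)[:,:2].astype(np.float32)
    return cv2.minAreaRect(P)
E
python3 - <<'E'
from h import *
im=cv2.cvtColor(cv2.imread('pics/top1.png'),cv2.COLOR_BGR2RGB); cal=viewer.get_calibration('top')
hsv=cv2.cvtColor(im,cv2.COLOR_RGB2HSV)
for c,a,p in stems(im,cal): print(np.round(c,1),a,np.round(p,1))
b=cv2.inRange(hsv,(100,120,80),(125,255,255)); b[:, :260]=0; b[:,380:]=0
print('carrier',rect(b,cal,16))
y=cv2.inRange(hsv,(20,130,100),(32,255,255)); y[:,:200]=0;y[:,240:]=0;y[:200]=0;y[290:]=0
n,l,s,c=cv2.connectedComponentsWithStats(y);print(s[1:]);print('stop',rect(l==1+np.argmax(s[1:,4]),cal,33))
w=cv2.inRange(hsv,(0,0,190),(180,60,255)); w[:,:344]=0;w[:,365:]=0;w[:210]=0;w[245:]=0
v,u=np.nonzero(w);print('handle',at_z(cal,[[u.mean(),v.mean()]],68),rect(w,cal,68))
save(cv2.resize(im[210:310,270:480],None,fx=3.5,fy=3.5,interpolation=cv2.INTER_CUBIC),'crop1.png')
E
```

```text
[302.6 230.5] 30 [589.7  40.9  62. ]
[430.3 235.9] 42 [ 576.6 -277.2   62. ]
[333.9 247.5] 31 [547.7 -36.7  62. ]
[463.8 261.3] 60 [ 513.1 -360.6   62. ]
[433.7 282.3] 45 [ 461.1 -284.7   62. ]
[399.4 293.5] 21 [ 433.4 -199.    62. ]
carrier ((573.5501098632812, -16.254104614257812), (122.26915740966797, 167.83328247070312), 16.675193786621094)
[[215 221  11  47 281]]
stop ((557.85302734375, 250.3737030029297), (16.731857299804688, 117.41222381591797), 84.06403350830078)
handle [[593.44486434 -86.02998848  68.        ]] ((593.483154296875, -86.08770751953125), (41.550636291503906, 4.99289608001709), 16.532907485961914)
```

View pics/crop1.png

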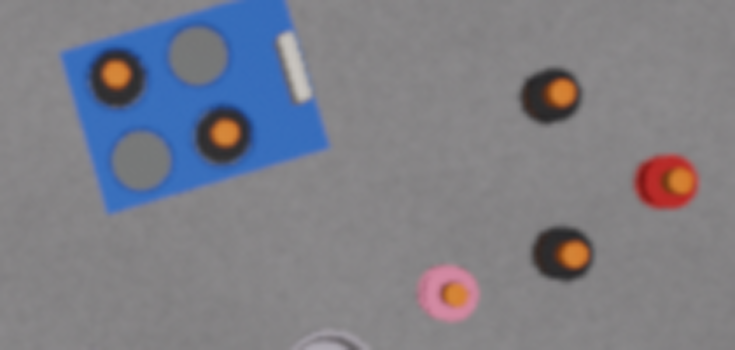

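Pixels (561,93) and (573,254) in the crop show black flanges with copper winding, and red at (668,181) and pink at (450,293) are the look-alikes. The carrier pose agrees with its seated spools to about 1 mm. I now move towards spool a.

```bash
cat >> h.py <<'E'
def go(x,y,z,yaw=None):
    "needed shift in tool axes (cm) and turn about tool z (deg)"
    o=get_obs(); R=cv2.Rodrigues(np.array(o['orientation']))[0]
    d=R.T@(np.array([x,y,z])-o['ee_pos'])/10
    cy=np.degrees(np.arctan2(R[1,0],R[0,0]))
    e=None if yaw is None else -((yaw-cy+90)%180-90)
    print('t',round(o['t'],2),'pos',np.round(o['ee_pos'],1),'yaw',round(cy,2),'tilt',np.round(np.degrees(R[:2,2]),2),'-> shift',np.round(d,2),'az',e,'w',round(o['width'],1),'F',np.round(o['ft_force'],1),'q6',round(o['qpos'][5],2))
E
python3 -m inch '[{"tx":-4.0,"ty":3.5},{"tx":-4.0,"ty":3.5},{"tx":-4.0,"ty":3.5},{"tx":-4.0,"ty":3.5},{"tx":-4.0,"ty":3.5},{"tx":-4.0,"ty":3.5},{"tx":-4.0,"ty":3.5},{"tx":-4.0,"ty":3.5},{"tx":-4.0,"ty":3.5},{"tx":-4.0,"ty":3.5},{"tx":-4.0,"ty":3.5},{"tx":-4.0,"ty":3.5}]'
python3 -m inch '[{"tx":-4.0,"ty":3.5},{"tx":-4.0,"ty":3.5},{"tx":-4.0,"ty":3.5},{"tx":-4.0,"ty":3.5},{"tx":-4.0,"ty":3.5,"jaw":0.6},{"tx":-2.0,"ty":1.5,"jaw":0.6},{"jaw":0.6},{"jaw":0.6}]'
python3 - <<'E'
from h import *
go(576.6,-277.2,120)
cal=viewer.get_calibration('wrist'); im,d=viewer.get_image('wrist'); save(im,'w1.png')
for c,a,p in stems(im,cal): print(np.round(c,1),a,np.round(p,1))
R,t,_=ray(cal,[[0,0]]); print('cam',-R.T@t,R[2])
E
```

```text
t 0.6 pos [182.7 597.7 222.7] yaw 73.0 tilt [-0.  0.] -> shift [-72.15  63.25  10.26] az None w 87.9 F [-1.2  0.3  0.2] q6 -0.02
cam [110.88431184 619.85457643 385.1895822 ] [ 0.26536328 -0.08072969 -0.96076274]$[0]: bad value
$[0]: bad value
```

View pics/w1.png

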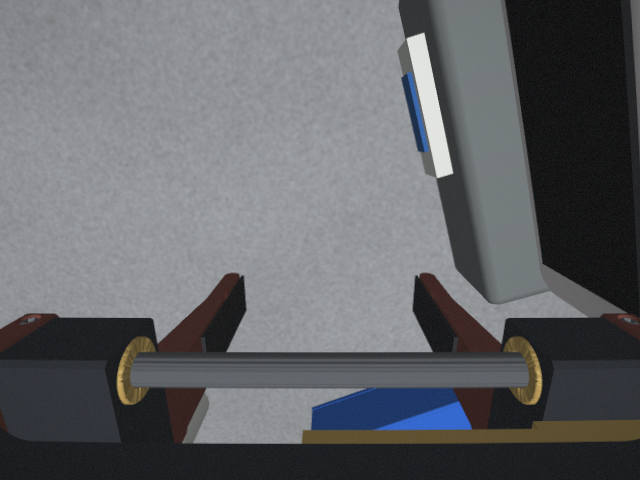

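The wrist picture shows only bench with the two fingers at (235,280) and (425,280). The move was refused because each row needs all its keys.

```bash

python3 -m inch '[{"tx":-4.0,"ty":3.5,"tz":0,"ax":0,"ay":0,"az":0,"jaw":1},{"tx":-4.0,"ty":3.5,"tz":0,"ax":0,"ay":0,"az":0,"jaw":1},{"tx":-4.0,"ty":3.5,"tz":0,"ax":0,"ay":0,"az":0,"jaw":1},{"tx":-4.0,"ty":3.5,"tz":0,"ax":0,"ay":0,"az":0,"jaw":1},{"tx":-4.0,"ty":3.5,"tz":0,"ax":0,"ay":0,"az":0,"jaw":1},{"tx":-4.0,"ty":3.5,"tz":0,"ax":0,"ay":0,"az":0,"jaw":1},{"tx":-4.0,"ty":3.5,"tz":0,"ax":0,"ay":0,"az":0,"jaw":1},{"tx":-4.0,"ty":3.5,"tz":0,"ax":0,"ay":0,"az":0,"jaw":1},{"tx":-4.0,"ty":3.5,"tz":0,"ax":0,"ay":0,"az":0,"jaw":1},{"tx":-4.0,"ty":3.5,"tz":0,"ax":0,"ay":0,"az":0,"jaw":1},{"tx":-4.0,"ty":3.5,"tz":0,"ax":0,"ay":0,"az":0,"jaw":1},{"tx":-4.0,"ty":3.5,"tz":0,"ax":0,"ay":0,"az":0,"jaw":1}]' && python3 -m inch '[{"tx":-4.0,"ty":3.5,"tz":0,"ax":0,"ay":0,"az":0,"jaw":0.6},{"tx":-4.0,"ty":3.5,"tz":0,"ax":0,"ay":0,"az":0,"jaw":0.6},{"tx":-4.0,"ty":3.5,"tz":0,"ax":0,"ay":0,"az":0,"jaw":0.6},{"tx":-4.0,"ty":1.5,"tz":0,"ax":0,"ay":0,"az":0,"jaw":0.6},{"tx":-4.0,"ty":0,"tz":0,"ax":0,"ay":0,"az":0,"jaw":0.6},{"tx":-4,"ty":0,"tz":0,"ax":0,"ay":0,"az":0,"jaw":0.6},{"tx":0,"ty":0,"tz":0,"ax":0,"ay":0,"az":0,"jaw":0.6},{"tx":0,"ty":0,"tz":0,"ax":0,"ay":0,"az":0,"jaw":0.6}]'
python3 - <<'E'
from h import *
go(576.6,-277.2,120)
cal=viewer.get_calibration('wrist'); im,d=viewer.get_image('wrist'); save(im,'w2.png')
for c,a,p in stems(im,cal): print(np.round(c,1),a,np.round(p,1))
E
```

```text
t: 2.15
ee_pos: [444.7, 14.1, 223.1]
orientation: [2.525, 1.868, 0.001]
ft_force: [0.3, -0.0, -0.3]
width: 88.0
t: 3.15
ee_pos: [488.5, -248.5, 222.7]
orientation: [-2.526, -1.868, -0.0]
ft_force: [-0.1, -0.0, 0.0]
width: 52.7
t 3.15 pos [ 488.5 -248.5  222.7] yaw 72.96 tilt [-0.    0.02] -> shift [-0.17  9.26 10.26] az None w 52.7 F [-0.1 -0.   0. ] q6 -1.77
[359.3 151.9] 274 [ 434.2 -202.2   62. ]
[283.7 207. ] 283 [ 462.7 -285.9   62. ]
[557.  218.9] 242 [551.8 -33.5  62. ]
[636.1 237. ] 104 [594.2  41.6  62. ]
[230.5 275.2] 250 [ 513.6 -361.    62. ]
[326.6 307.2] 216 [ 576.8 -277.7   62. ]
```

```bash

python3 -m inch '[{"tx":-0.2,"ty":4.6,"tz":0,"ax":0,"ay":0,"az":0,"jaw":0.6},{"tx":0,"ty":4.7,"tz":2,"ax":0,"ay":0,"az":0,"jaw":0.6},{"tx":0,"ty":0,"tz":5,"ax":0,"ay":0,"az":0,"jaw":0.6},{"tx":0,"ty":0,"tz":5,"ax":0,"ay":0,"az":0,"jaw":0.6},{"tx":0,"ty":0,"tz":0,"ax":0,"ay":0,"az":0,"jaw":0.6},{"tx":0,"ty":0,"tz":0,"ax":0,"ay":0,"az":0,"jaw":0.6}]'
python3 - <<'E'
from h import *
go(576.8,-277.6,38)
cal=viewer.get_calibration('wrist'); im,d=viewer.get_image('wrist'); save(im,'w3.png')
for c,a,p in stems(im,cal): print(np.round(c,1),a,np.round(p,1))
E
```

```text
t: 3.95
ee_pos: [578.2, -277.6, 104.3]
orientation: [2.523, 1.869, 0.001]
ft_force: [0.8, -0.3, 1.0]
width: 52.6
t 3.95 pos [ 578.2 -277.6  104.3] yaw 73.05 tilt [ 0.1  -0.05] -> shift [-0.04 -0.14  6.63] az None w 52.6 F [ 0.8 -0.3  1. ] q6 -1.74
[252.9  80.9] 839 [ 463.3 -286.5   62. ]
[167.3 207.4] 690 [ 514.9 -361.7   62. ]
[327.4 261.6] 634 [ 577.1 -278.    62. ]
```

View pics/w3.png

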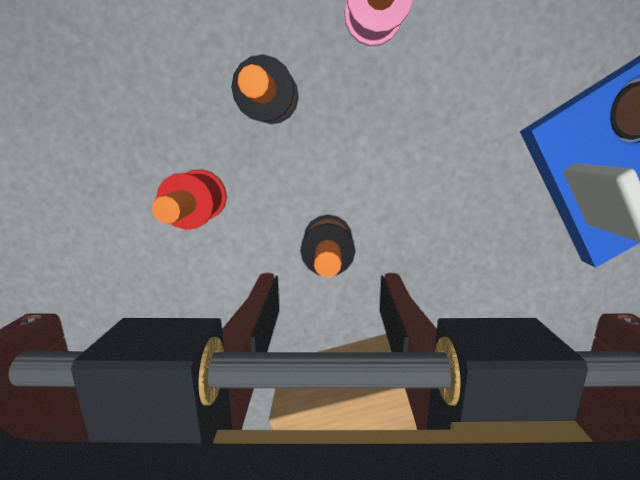

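The black spool a stands at (327,262), centred between the fingers, with the red one at (167,207) clear to the left. I descend, grip and lift.

```bash

python3 -m inch '[{"tx":-0.1,"ty":-0.1,"tz":3.3,"ax":0,"ay":0,"az":0,"jaw":0.6},{"tx":0,"ty":0,"tz":3.3,"ax":0,"ay":0,"az":0,"jaw":0.6},{"tx":0,"ty":0,"tz":0,"ax":0,"ay":0,"az":0,"jaw":0.6},{"tx":0,"ty":0,"tz":0,"ax":0,"ay":0,"az":0,"jaw":0},{"tx":0,"ty":0,"tz":0,"ax":0,"ay":0,"az":0,"jaw":0},{"tx":0,"ty":0,"tz":0,"ax":0,"ay":0,"az":0,"jaw":0},{"tx":0,"ty":0,"tz":0,"ax":0,"ay":0,"az":0,"jaw":0},{"tx":0,"ty":0,"tz":0,"ax":0,"ay":0,"az":0,"jaw":0},{"tx":0,"ty":0,"tz":0,"ax":0,"ay":0,"az":0,"jaw":0}]'
python3 -c "
from h import *
go(606.6,-18.9,118)"
```

```text
t: 5.12
ee_pos: [576.0, -278.7, 37.2]
orientation: [2.525, 1.868, 0.001]
ft_force: [-0.5, 1.2, 5.3]
width: 17.7
t 5.12 pos [ 576.  -278.7   37.2] yaw 72.99 tilt [ 0.04 -0.02] -> shift [25.74 -4.67 -8.08] az None w 17.7 F [-0.5  1.2  5.3] q6 -1.74
```

```bash

python3 -m inch '[{"tx":0,"ty":0,"tz":-4,"ax":0,"ay":0,"az":0,"jaw":0},{"tx":0,"ty":0,"tz":-4,"ax":0,"ay":0,"az":0,"jaw":0},{"tx":4,"ty":-1,"tz":-1,"ax":0,"ay":0,"az":0,"jaw":0},{"tx":5,"ty":-1,"tz":0,"ax":0,"ay":0,"az":0,"jaw":0},{"tx":5,"ty":-1,"tz":0,"ax":0,"ay":0,"az":0,"jaw":0},{"tx":5,"ty":-1,"tz":0,"ax":0,"ay":0,"az":0,"jaw":0},{"tx":4,"ty":-0.7,"tz":0,"ax":0,"ay":0,"az":0,"jaw":0},{"tx":2.7,"ty":0,"tz":0,"ax":0,"ay":0,"az":0,"jaw":0},{"tx":0,"ty":0,"tz":0,"ax":0,"ay":0,"az":0,"jaw":0},{"tx":0,"ty":0,"tz":0,"ax":0,"ay":0,"az":0,"jaw":0}]'
python3 - <<'E'
from h import *
go(606.6,-18.9,118)
cal=viewer.get_calibration('wrist'); im,d=viewer.get_image('wrist'); save(im,'w4.png')
for c,a,p in stems(im,cal,70): print(np.round(c,1),a,np.round(p,1))
for n in [(606.6,-18.9,16),(529.4,22.7,16),(588.8,40.5,70),(547.3,-36.7,70)]: print(proj(cal,n))
E
```

```text
t: 6.38
ee_pos: [605.5, -19.6, 126.4]
orientation: [-2.525, -1.868, 0.001]
ft_force: [-0.1, -0.1, -0.1]
width: 17.4
t 6.38 pos [605.5 -19.6 126.4] yaw 73.0 tilt [-0.04 -0.01] -> shift [0.1  0.09 0.83] az None w 17.4 F [-0.1 -0.1 -0.1] q6 -1.33
[276.  184.4] 547 [549.3 -37.7  70. ]
[407.5 209.4] 612 [589.8  39.2  70. ]
[329.7 309.5] 1577 [644.3 -30.6  70. ]
[[329.87352443 235.83046001]]
[[352.55702622 127.56702717]]
[[409.09004502 207.38333045]]
[[276.46136486 180.83984874]]
```

View pics/w4.png

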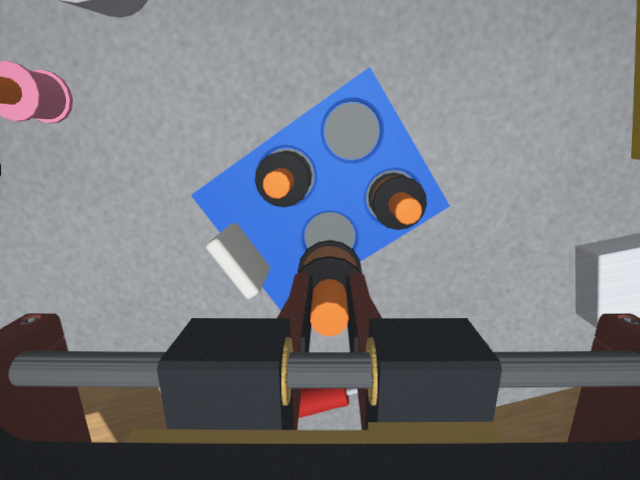

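The wrist view shows the empty pockets at (352,130) and (330,235), the seated spools at (276,184) and (407,209), and spool a held upright at (330,310). I refine pocket positions, using the held stem as a check on the camera.

```bash
python3 - <<'E'
from h import *
cal=viewer.get_calibration('wrist')
im=cv2.cvtColor(cv2.imread('pics/w4.png'),cv2.COLOR_BGR2RGB)
print('held',[np.round(at_z(cal,[[329.7,z0]],151.4)[0],1) for z0 in (309.5,)])
hsv=cv2.cvtColor(im,cv2.COLOR_RGB2HSV)
b=cv2.inRange(hsv,(100,130,60),(125,255,255)); b[310:]=0
n,l,s,c=cv2.connectedComponentsWithStats(b); k=1+np.argmax(s[1:,4]); m=(l==k).astype(np.uint8)
# plate edges: fit rect lines at z=16 using nose edge and long edges
cs,_=cv2.findContours(m,cv2.RETR_EXTERNAL,cv2.CHAIN_APPROX_NONE); C=max(cs,key=cv2.contourArea).reshape(-1,2)
P=at_z(cal,C,16)[:,:2]
a=np.radians(106.7)
for it in range(3):
    x=np.array([np.cos(a),np.sin(a)]);y=np.array([-x[1],x[0]])
    u=P@x;v=P@y
    nose=u>u.max()-4; side=v>v.max()-4
    nf=np.polyfit(v[nose],u[nose],1); sf=np.polyfit(u[side],v[side],1); 
    print('nose slope deg',np.degrees(nf[0]),'side slope',np.degrees(sf[0]),nose.sum(),side.sum(),'extents',u.max(),v.max(),v[nose].min(),v[nose].max())
    a+=np.arctan(sf[0])*0.5-np.arctan(nf[0])*0.5
x=np.array([np.cos(a),np.sin(a)]);y=np.array([-x[1],x[0]])
u=P@x;v=P@y; U=np.median(u[u>u.max()-3])-85; V=np.median(v[v>v.max()-3])-62
o=U*x+V*y; print('yaw',np.degrees(a),'origin',o)
for i,(p,q) in enumerate([(50,31),(50,-31),(-12,31),(-12,-31)]): print(i,np.round(o+p*x+q*y,1))
# empty pocket 0: grey hole in mask
h=((m==0)&(hsv[...,1]<60)).astype(np.uint8); n,l,s,c=cv2.connectedComponentsWithStats(h)
for i in range(1,n):
    if 800<s[i,4]<6000: print(s[i],np.round(c[i],1),at_z(cal,[c[i]],8)[0],at_z(cal,[c[i]],12)[0])
E
```

```text
held [array([603.2, -18.6, 151.4])]
nose slope deg 0.055367288456602326 side slope 0.004991886788730992 146 186 extents -97.3054499779253 -484.29142831897934 -608.1649462554617 -484.29142831897934
nose slope deg 0.03018431514349037 side slope 0.03017782379375001 146 186 extents -97.08909290873946 -484.33505831671386 -608.2087385457095 -484.33505831671386
nose slope deg 0.03018107007855534 side slope 0.030181069242029318 146 186 extents -97.08906502786108 -484.3350639328233 -608.2087441811892 -484.3350639328233
yaw 106.67480906168466 origin [576.15388195 -17.99959432]
0 [532.1  21. ]
1 [591.5  38.8]
2 [549.9 -38.4]
3 [609.3 -20.6]
[ 325  103   54   56 2345] [351.2 130.5] [531.14542081  21.40199431   8.        ] [531.18211951  21.13037775  12.        ]
[ 256  149   57   58 1752] [286.9 174.6] [548.87412563 -38.35457152   8.        ] [548.65843075 -37.77546754  12.        ]
[ 367  171   59   58 1654] [392.3 196.2] [591.1715101   39.69376817   8.        ] [590.3536512   39.16174195  12.        ]
```

```bash

python3 -m inch '[{"tx":0,"ty":0.23,"tz":3,"ax":0,"ay":0,"az":0,"jaw":0},{"tx":0,"ty":0,"tz":3,"ax":0,"ay":0,"az":0,"jaw":0},{"tx":0,"ty":0,"tz":1.2,"ax":0,"ay":0,"az":0,"jaw":0},{"tx":0,"ty":0,"tz":0.4,"ax":0,"ay":0,"az":0,"jaw":0},{"tx":0,"ty":0,"tz":0.4,"ax":0,"ay":0,"az":0,"jaw":0},{"tx":0,"ty":0,"tz":0.05,"ax":0,"ay":0,"az":0,"jaw":0},{"tx":0,"ty":0,"tz":0,"ax":0,"ay":0,"az":0,"jaw":0}]'
python3 -c "
from h import *
go(607.7,-20.2,45.3)"
```

```text
t: 7.3
ee_pos: [608.5, -19.7, 46.8]
orientation: [2.525, 1.868, 0.001]
ft_force: [-0.7, -0.1, -0.3]
width: 17.4
t 7.3 pos [608.5 -19.7  46.8] yaw 73.0 tilt [ 0.05 -0.  ] -> shift [-0.07 -0.06  0.15] az None w 17.4 F [-0.7 -0.1 -0.3] q6 -1.33
```

```bash

python3 -m inch '[{"tx":0,"ty":0,"tz":0.1,"ax":0,"ay":0,"az":0,"jaw":0},{"tx":0,"ty":0,"tz":0,"ax":0,"ay":0,"az":0,"jaw":0.4},{"tx":0,"ty":0,"tz":0,"ax":0,"ay":0,"az":0,"jaw":0.4},{"tx":0,"ty":0,"tz":0,"ax":0,"ay":0,"az":0,"jaw":0.4},{"tx":0,"ty":0,"tz":-2.5,"ax":0,"ay":0,"az":0,"jaw":0.4},{"tx":0,"ty":0,"tz":-4,"ax":0,"ay":0,"az":0,"jaw":0.4},{"tx":0,"ty":0,"tz":-2,"ax":0,"ay":0,"az":0,"jaw":0.4},{"tx":0,"ty":0,"tz":0,"ax":0,"ay":0,"az":0,"jaw":0.4}]'
python3 - <<'E'
from h import *
go(462.9,-286.2,104)
cal=viewer.get_calibration('wrist'); im,d=viewer.get_image('wrist'); save(im,'w5.png')
for c,a,p in stems(im,cal,70): print(np.round(c,1),a,np.round(p,1))
E
```

```text
t: 8.3
ee_pos: [609.1, -19.8, 131.5]
orientation: [2.524, 1.867, 0.004]
ft_force: [-0.0, 0.8, -0.3]
width: 35.0
t 8.3 pos [609.1 -19.8 131.5] yaw 73.0 tilt [ 0.18 -0.01] -> shift [-29.75  -6.2    2.71] az None w 35.0 F [-0.   0.8 -0.3] q6 -1.33
[275.3 177.6] 515 [549.2 -37.8  70. ]
[404.6 202.3] 581 [589.7  39.1  70. ]
[329.2 251.1] 628 [607.8 -18.9  70. ]
```

```bash

python3 -m inch '[{"tx":-4.5,"ty":-0.9,"tz":0,"ax":0,"ay":0,"az":0,"jaw":0.4},{"tx":-5.5,"ty":-1.2,"tz":0,"ax":0,"ay":0,"az":0,"jaw":0.5},{"tx":-5.5,"ty":-1.2,"tz":0,"ax":0,"ay":0,"az":0,"jaw":0.6},{"tx":-5.5,"ty":-1.2,"tz":0,"ax":0,"ay":0,"az":0,"jaw":0.6},{"tx":-5.5,"ty":-1.2,"tz":1.2,"ax":0,"ay":0,"az":0,"jaw":0.6},{"tx":-3.2,"ty":-0.5,"tz":1.5,"ax":0,"ay":0,"az":0,"jaw":0.6},{"tx":0,"ty":0,"tz":0,"ax":0,"ay":0,"az":0,"jaw":0.6},{"tx":0,"ty":0,"tz":0,"ax":0,"ay":0,"az":0,"jaw":0.6}]'
python3 - <<'E'
from h import *
cal=viewer.get_calibration('wrist'); im,d=viewer.get_image('wrist'); save(im,'w6.png')
for c,a,p in stems(im,cal,62): print(np.round(c,1),a,np.round(p,1))
go(463,-286.3,37.5)
E
```

```text
t: 9.35
ee_pos: [461.7, -284.9, 102.4]
orientation: [-2.524, -1.867, 0.001]
ft_force: [0.3, -0.5, -0.0]
width: 52.7
[447.8 184.5] 658 [ 434.3 -202.2   62. ]
[326.9 266.2] 565 [ 462.8 -286.2   62. ]
t 9.4 pos [ 462.2 -284.6  102.8] yaw 73.03 tilt [-0.04  0.04] -> shift [-0.14  0.13  6.53] az None w 52.7 F [-0.4  0.4  0.8] q6 -1.85
```

```bash

python3 -m inch '[{"tx":-0.1,"ty":0.1,"tz":3.3,"ax":0,"ay":0,"az":0,"jaw":0.6},{"tx":0,"ty":0,"tz":3.2,"ax":0,"ay":0,"az":0,"jaw":0.6},{"tx":0,"ty":0,"tz":0,"ax":0,"ay":0,"az":0,"jaw":0.6},{"tx":0,"ty":0,"tz":0,"ax":0,"ay":0,"az":0,"jaw":0},{"tx":0,"ty":0,"tz":0,"ax":0,"ay":0,"az":0,"jaw":0},{"tx":0,"ty":0,"tz":0,"ax":0,"ay":0,"az":0,"jaw":0},{"tx":0,"ty":0,"tz":0,"ax":0,"ay":0,"az":0,"jaw":0},{"tx":0,"ty":0,"tz":0,"ax":0,"ay":0,"az":0,"jaw":0}]'
python3 -c "
from h import *
go(531.3,21.4,126)"
```

```text
t: 10.4
ee_pos: [462.9, -287.1, 38.7]
orientation: [2.525, 1.868, 0.001]
ft_force: [-0.8, 0.3, 5.0]
width: 17.6
t 10.4 pos [ 462.9 -287.1   38.7] yaw 72.98 tilt [ 0.04 -0.03] -> shift [31.5  -2.48 -8.73] az None w 17.6 F [-0.8  0.3  5. ] q6 -1.85
```

```bash

python3 -m inch '[{"tx":0,"ty":0,"tz":-4.3,"ax":0,"ay":0,"az":0,"jaw":0},{"tx":1,"ty":0,"tz":-4.4,"ax":0,"ay":0,"az":0,"jaw":0},{"tx":5,"ty":-0.5,"tz":0,"ax":0,"ay":0,"az":0,"jaw":0},{"tx":5.5,"ty":-0.5,"tz":0,"ax":0,"ay":0,"az":0,"jaw":0},{"tx":5.5,"ty":-0.5,"tz":0,"ax":0,"ay":0,"az":0,"jaw":0},{"tx":5.5,"ty":-0.5,"tz":0,"ax":0,"ay":0,"az":0,"jaw":0},{"tx":5.5,"ty":-0.48,"tz":0,"ax":0,"ay":0,"az":0,"jaw":0},{"tx":3.5,"ty":0,"tz":0,"ax":0,"ay":0,"az":0,"jaw":0},{"tx":0,"ty":0,"tz":0,"ax":0,"ay":0,"az":0,"jaw":0},{"tx":0,"ty":0,"tz":0,"ax":0,"ay":0,"az":0,"jaw":0}]'
python3 -c "
from h import *
go(531.5,21.2,46)"
```

```text
t: 11.65
ee_pos: [530.5, 21.2, 125.0]
orientation: [-2.525, -1.869, 0.001]
ft_force: [-0.7, -0.5, -0.5]
width: 17.3
t 11.65 pos [530.5  21.2 125. ] yaw 73.01 tilt [-0.05 -0.02] -> shift [0.03 0.1  7.9 ] az None w 17.3 F [-0.7 -0.5 -0.5] q6 -1.26
```

```bash

python3 -m inch '[{"tx":0,"ty":0.1,"tz":3,"ax":0,"ay":0,"az":0,"jaw":0},{"tx":0,"ty":0,"tz":3,"ax":0,"ay":0,"az":0,"jaw":0},{"tx":0,"ty":0,"tz":1.1,"ax":0,"ay":0,"az":0,"jaw":0},{"tx":0,"ty":0,"tz":0.4,"ax":0,"ay":0,"az":0,"jaw":0},{"tx":0,"ty":0,"tz":0.4,"ax":0,"ay":0,"az":0,"jaw":0},{"tx":0,"ty":0,"tz":0,"ax":0,"ay":0,"az":0,"jaw":0}]'
python3 -m inch '[{"tx":0,"ty":0,"tz":0,"ax":0,"ay":0,"az":0,"jaw":0.4},{"tx":0,"ty":0,"tz":0,"ax":0,"ay":0,"az":0,"jaw":0.4},{"tx":0,"ty":0,"tz":0,"ax":0,"ay":0,"az":0,"jaw":0.4},{"tx":0,"ty":0,"tz":-2.5,"ax":0,"ay":0,"az":0,"jaw":0.4},{"tx":0,"ty":0,"tz":-5,"ax":0,"ay":0,"az":0,"jaw":0.4},{"tx":-2,"ty":3,"tz":-5,"ax":0,"ay":0,"az":0,"jaw":0.4},{"tx":-4,"ty":4,"tz":-3,"ax":0,"ay":0,"az":-8.5,"jaw":0.4},{"tx":-4,"ty":4,"tz":0,"ax":0,"ay":0,"az":-8.5,"jaw":0.4},{"tx":-2,"ty":2,"tz":0,"ax":0,"ay":0,"az":-8.5,"jaw":0.4},{"tx":0,"ty":0,"tz":0,"ax":0,"ay":0,"az":-8.2,"jaw":0.4},{"tx":0,"ty":0,"tz":0,"ax":0,"ay":0,"az":0,"jaw":0.4},{"tx":0,"ty":0,"tz":0,"ax":0,"ay":0,"az":0,"jaw":0.4}]'
python3 - <<'E'
from h import *
go(597.1,-87.9,29,106.7)
cal=viewer.get_calibration('wrist'); im,d=viewer.get_image('wrist'); save(im,'w7.png')
for c,a,p in stems(im,cal,70):
    u,v=np.round(c).astype(int); print(np.round(c,1),a,np.round(p,1), 'depth z', np.round(np.median(cloud(cal,d,np.hypot(*(np.mgrid[:480,:640]-np.array([v,u])[:,None,None]))<4)[:,2]),1))
for m in masks_of('wrist','handle')[:2]: print(m['score'],m['location'],m['pixels'].sum())
E
```

```text
t: 12.4
ee_pos: [532.6, 21.3, 46.8]
orientation: [2.525, 1.868, 0.002]
ft_force: [0.0, 0.0, -1.0]
width: 17.4
t: 13.9
ee_pos: [634.0, -120.5, 200.3]
orientation: [-1.878, -2.518, 0.0]
ft_force: [-0.7, -0.0, -0.9]
width: 34.8
t 13.9 pos [ 634.  -120.5  200.3] yaw 106.56 tilt [-0.03  0.01] -> shift [ 4.17 -2.6  17.14] az -0.14221465372654052 w 34.8 F [-0.7 -0.  -0.9] q6 -2.07
[74.9  4.5] 198 [ 520.7 -355.7   70. ] depth z 62.4
[451.2 162.4] 347 [549.1 -38.3  70. ] depth z 70.6
[522.7 163.4] 339 [532.2  20.5  70. ] depth z 70.5
[512.2 231.9] 310 [589.8  37.6  70. ] depth z 70.5
[443.  233.6] 334 [609.2 -21.6  70. ] depth z 70.5
0.81 [413.8, 187.5] 13471
0.57 [637.4, 285.5] 145
```

View pics/w7.png

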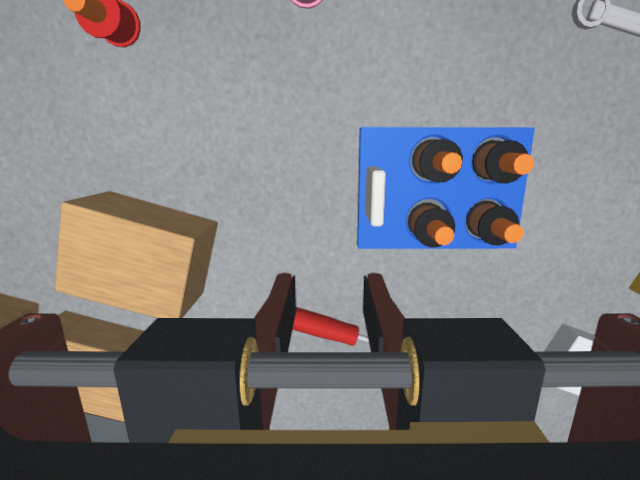

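All four spools stand in a square grid, with stem tops at z≈70.5, so they are seated. The handle is at (377,197). I detour to measure the fixture closely before taking the handle.

```bash

python3 -m inch '[{"tx":4.5,"ty":1.4,"tz":0,"ax":0,"ay":0,"az":0,"jaw":0.5},{"tx":5.5,"ty":1.8,"tz":0,"ax":0,"ay":0,"az":0,"jaw":0.5},{"tx":5.5,"ty":1.8,"tz":0,"ax":0,"ay":0,"az":5,"jaw":0.5},{"tx":5.5,"ty":1.8,"tz":0,"ax":0,"ay":0,"az":6,"jaw":0.5},{"tx":5.5,"ty":1.8,"tz":0,"ax":0,"ay":0,"az":6,"jaw":0.5},{"tx":4,"ty":1,"tz":0,"ax":0,"ay":0,"az":5,"jaw":0.5},{"tx":0,"ty":0,"tz":0,"ax":0,"ay":0,"az":0,"jaw":0.5},{"tx":0,"ty":0,"tz":0,"ax":0,"ay":0,"az":0,"jaw":0.5},{"tx":0,"ty":0,"tz":0,"ax":0,"ay":0,"az":0,"jaw":0.5}]'
python3 - <<'E'
from h import *
# handle + plate from w7 cannot use old calib; take new
go(597.1,-87.9,29,106.7)
cal=viewer.get_calibration('wrist'); im,d=viewer.get_image('wrist'); save(im,'w8.png'); np.save('w8d.npy',d)
hsv=cv2.cvtColor(im,cv2.COLOR_RGB2HSV)
y=cv2.inRange(hsv,(20,130,90),(32,255,255)); y[330:]=0
n,l,s,c=cv2.connectedComponentsWithStats(y); m=l==1+np.argmax(s[1:,4]); print(s[1:][s[1:,4]>50])
P=cloud(cal,d,m); print('z',np.percentile(P[:,2],[2,50,98]))
T=P[P[:,2]>30]; (cx,cy),wh,ang=cv2.minAreaRect(T[:,:2].astype(np.float32)); print('top of stop rect',cx,cy,wh,ang)
for mm in masks_of('wrist','fixture')[:2]: 
    P=cloud(cal,d,mm['pixels']); Q=P[(P[:,2]>41)&(P[:,2]<46)]; print(mm['score'],mm['location'],len(Q),cv2.minAreaRect(Q[:,:2].astype(np.float32)) if len(Q)>5 else '')
E
```

```text
t: 15.12
ee_pos: [666.6, 194.7, 200.5]
orientation: [-2.323, -2.115, 0.001]
ft_force: [-0.0, 0.1, -0.9]
width: 43.5
t 15.12 pos [666.6 194.7 200.5] yaw 84.64 tilt [-0.02 -0.02] -> shift [-28.78  -4.27  17.16] az -22.064275123878716 w 43.5 F [-0.   0.1 -0.9] q6 -1.21
[[ 367   27   23  140 2225]]
z [18.66465312 33.20403528 35.24349745]
top of stop rect 560.0191650390625 249.62232971191406 (14.334630012512207, 118.38585662841797) 83.90460205078125
0.66 [454.0, 93.6] 9920 ((565.5450439453125, 304.36273193359375), (116.41134643554688, 149.85202026367188), 84.19718170166016)
```

View pics/w8.png

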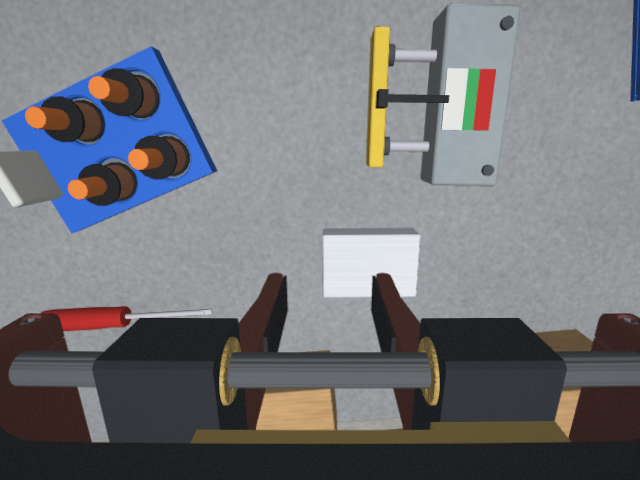

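Carrier and fixture are both in view: stop at (379,97), pointer tip at (447,98) at rest on white, housing at (470,95). Fixture yaw is about 84.0° and its origin about (559.3, 242.6), with sizes agreeing. Next I go to the handle.

```bash

python3 -m inch '[{"tx":-4.8,"ty":-0.7,"tz":0,"ax":0,"ay":0,"az":0,"jaw":0.5},{"tx":-6,"ty":-0.9,"tz":0,"ax":0,"ay":0,"az":0,"jaw":0.5},{"tx":-6,"ty":-0.9,"tz":0,"ax":0,"ay":0,"az":0,"jaw":0.5},{"tx":-6,"ty":-0.9,"tz":2,"ax":0,"ay":0,"az":0,"jaw":0.5},{"tx":-6,"ty":-0.9,"tz":3,"ax":0,"ay":0,"az":-6,"jaw":0.5},{"tx":0,"ty":0,"tz":2,"ax":0,"ay":0,"az":-8,"jaw":0.5},{"tx":0,"ty":0,"tz":0,"ax":0,"ay":0,"az":-8,"jaw":0.5},{"tx":0,"ty":0,"tz":0,"ax":0,"ay":0,"az":0,"jaw":0.5},{"tx":0,"ty":0,"tz":0,"ax":0,"ay":0,"az":0,"jaw":0.5}]'
python3 - <<'E'
from h import *
go(597.1,-87.9,29,106.67)
cal=viewer.get_calibration('wrist'); im,d=viewer.get_image('wrist'); save(im,'w9.png')
hsv=cv2.cvtColor(im,cv2.COLOR_RGB2HSV)
w=cv2.inRange(hsv,(0,0,150),(180,60,255)); n,l,s,c=cv2.connectedComponentsWithStats(w)
for i in range(1,n):
    if s[i,4]>150: 
        P=cloud(cal,d,l==i); Q=P[P[:,2]>64]; print(s[i],np.round(c[i]), cv2.minAreaRect(Q[:,:2].astype(np.float32)) if len(Q)>50 else '')
E
```

```text
t: 16.35
ee_pos: [599.0, -81.3, 133.6]
orientation: [1.879, 2.517, 0.001]
ft_force: [-0.2, -0.4, 0.1]
width: 44.4
t 16.35 pos [599.  -81.3 133.6] yaw 106.52 tilt [ 0.04 -0.01] -> shift [-0.58 -0.38 10.46] az -0.14831287519186276 w 44.4 F [-0.2 -0.4  0.1] q6 -2.01
[     0      0    640    352 163052] [326. 145.] 
[ 314  211   17   67 1088] [322. 243.] ((596.2445068359375, -87.47569274902344), (49.235042572021484, 11.266995429992676), 16.62234878540039)
[ 89 388  19  54 590] [ 97. 420.] 
[317 389  81  22 894] [368. 396.] 
[ 256  391  147   39 3930] [324. 414.] 
[555 394  24  44 495] [567. 415.]
```

```bash

python3 -m inch '[{"tx":-0.55,"ty":-0.43,"tz":2,"ax":0,"ay":0,"az":-0.1,"jaw":0.5},{"tx":0,"ty":0,"tz":3.5,"ax":0,"ay":0,"az":0,"jaw":0.5},{"tx":0,"ty":0,"tz":3.5,"ax":0,"ay":0,"az":0,"jaw":0.5},{"tx":0,"ty":0,"tz":1.4,"ax":0,"ay":0,"az":0,"jaw":0.5},{"tx":0,"ty":0,"tz":0,"ax":0,"ay":0,"az":0,"jaw":0.5},{"tx":0,"ty":0,"tz":0,"ax":0,"ay":0,"az":0,"jaw":0},{"tx":0,"ty":0,"tz":0,"ax":0,"ay":0,"az":0,"jaw":0},{"tx":0,"ty":0,"tz":0,"ax":0,"ay":0,"az":0,"jaw":0},{"tx":0,"ty":0,"tz":0,"ax":0,"ay":0,"az":0,"jaw":0},{"tx":0,"ty":0,"tz":0,"ax":0,"ay":0,"az":0,"jaw":0},{"tx":0,"ty":0,"tz":0,"ax":0,"ay":0,"az":0,"jaw":0}]'
python3 - <<'E'
from h import *
go(541,67,29,84)
cal=viewer.get_calibration('wrist'); im,d=viewer.get_image('wrist'); save(im,'w10.png')
for c,a,p in stems(im,cal,70): print(np.round(c,1),a,np.round(p,1))
E
```

```text
t: 17.77
ee_pos: [596.6, -87.5, 29.8]
orientation: [1.873, 2.521, 0.001]
ft_force: [-2.8, 0.8, 6.3]
width: 12.2
t 17.77 pos [596.6 -87.5  29.8] yaw 106.77 tilt [0.04 0.  ] -> shift [16.4  -0.87  0.08] az 22.773642941165832 w 12.2 F [-2.8  0.8  6.3] q6 -2.03
[485.4 255.9] 1771 [547.7 -40.2  70. ]
[631.7 264.7] 568 [534.4  16.4  70. ]
[484.3 399.1] 37 [608.7 -13.1  70. ]
```

```bash

python3 -m inch '[{"tx":0.8,"ty":-0.05,"tz":0,"ax":0,"ay":0,"az":1.14,"jaw":0},{"tx":0.81,"ty":-0.07,"tz":0,"ax":0,"ay":0,"az":1.14,"jaw":0},{"tx":1.62,"ty":-0.16,"tz":0,"ax":0,"ay":0,"az":2.28,"jaw":0},{"tx":1.61,"ty":-0.22,"tz":0,"ax":0,"ay":0,"az":2.28,"jaw":0},{"tx":1.6,"ty":-0.28,"tz":0,"ax":0,"ay":0,"az":2.28,"jaw":0},{"tx":1.59,"ty":-0.34,"tz":0,"ax":0,"ay":0,"az":2.28,"jaw":0},{"tx":1.58,"ty":-0.41,"tz":0,"ax":0,"ay":0,"az":2.28,"jaw":0},{"tx":1.56,"ty":-0.47,"tz":0,"ax":0,"ay":0,"az":2.28,"jaw":0},{"tx":1.54,"ty":-0.53,"tz":0,"ax":0,"ay":0,"az":2.28,"jaw":0},{"tx":1.52,"ty":-0.6,"tz":0,"ax":0,"ay":0,"az":2.28,"jaw":0},{"tx":0.75,"ty":-0.32,"tz":0,"ax":0,"ay":0,"az":1.14,"jaw":0},{"tx":0.75,"ty":-0.34,"tz":0,"ax":0,"ay":0,"az":1.14,"jaw":0}]'
python3 -m inch '[{"tx":0,"ty":0,"tz":0,"ax":0,"ay":0,"az":0,"jaw":0},{"tx":0,"ty":0,"tz":0,"ax":0,"ay":0,"az":0,"jaw":0}]'
cat > dock.py <<'E'
from h import *
import sys
tag=sys.argv[1]
go(545.0,106.4,29,84)
for n in ('wrist','top'):
    cal=viewer.get_calibration(n); im,d=viewer.get_image(n); save(im,f'{tag}_{n}.png')
    print(n)
    for c,a,p in stems(im,cal,70):
        if 480<p[0]<650 and 0<p[1]<300: print(' stem',np.round(c,1),np.round(p,1))
    hsv=cv2.cvtColor(im,cv2.COLOR_RGB2HSV)
    V,U=np.mgrid[:480,:640]; G=at_z(cal,np.c_[U.ravel(),V.ravel()],16)[:,:2]
    near=((G[:,0]>470)&(G[:,0]<650)&(G[:,1]>20)&(G[:,1]<300)).reshape(480,640)
    for nm,lo,hi,z in (('blue',(100,120,60),(125,255,255),16),('yellow',(20,130,90),(32,255,255),33)):
        m=(cv2.inRange(hsv,lo,hi)>0)&near
        if nm=='yellow' and n=='wrist': m[330:]=False
        k,l,s,c=cv2.connectedComponentsWithStats(m.astype(np.uint8))
        if k<2: continue
        j=1+np.argmax(s[1:,4]); print(' ',nm,s[j],rect(l==j,cal,z))
        if n=='wrist': 
            P=cloud(cal,d,l==j); T=P[abs(P[:,2]-z)<2.5]; print('   depth',cv2.minAreaRect(T[:,:2].astype(np.float32)))
E
python3 dock.py d1
```

```text
t: 19.32
ee_pos: [541.4, 65.4, 29.8]
orientation: [2.334, 2.1, 0.001]
ft_force: [1.2, -5.8, 5.9]
width: 11.7
t: 19.58
ee_pos: [541.0, 66.2, 29.8]
orientation: [2.336, 2.101, 0.002]
ft_force: [-1.6, 1.4, 6.7]
width: 11.9
t 19.57 pos [541.   66.2  29.8] yaw 83.94 tilt [0.05 0.03] -> shift [ 4.04 -0.03  0.08] az -0.05641795451290932 w 11.9 F [-1.6  1.4  6.7] q6 -1.37
wrist
 stem [484.5 255. ] [514.  128.7  70. ]
 stem [631.7 262.8] [523.3 186.3  70. ]
 stem [484.3 399. ] [581.1 130.4  70. ]
  blue [  306   166   330   186 26935] ((540.4038696289062, 140.06036376953125), (170.4530792236328, 108.71237182617188), 83.90428924560547)
   depth ((540.9866943359375, 140.07568359375), (170.680419921875, 108.6973648071289), 83.7967758178711)
  yellow [616 281  24  37 625] ((561.3378295898438, 223.0091094970703), (13.549088478088379, 20.904693603515625), 84.69070434570312)
   depth ((0.0, 0.0), (0.0, 0.0), 0.0)
top
 stem [243.6 233.1] [582.7 186.3  70. ]
 stem [240.7 257.8] [521.9 193.1  70. ]
  blue [229 222  31  50 665] ((552.3439331054688, 191.88107299804688), (64.83441162109375, 122.5148696899414), 83.64912414550781)
  yellow [215 221  11  47 282] ((557.85302734375, 250.3737030029297), (16.731857299804688, 117.41222381591797), 84.06403350830078)
```

View pics/d1_wrist.png

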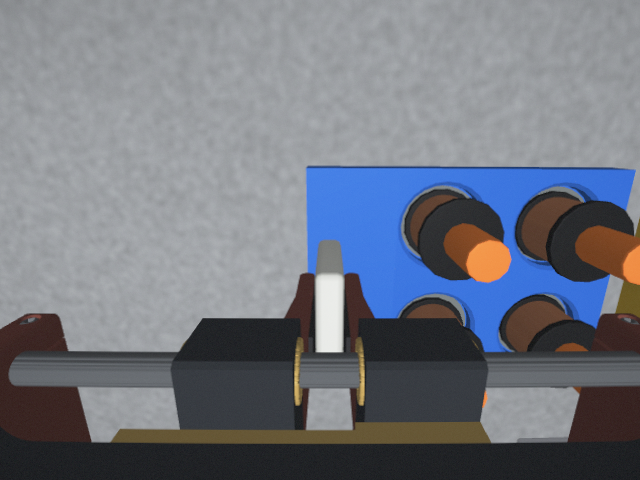

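The wrist view shows the carrier plate square to the tool, with the handle in the jaws at (330,300) and the spools seated. In the top view the carrier's centreline is within 0.6 mm of the stop's, yaw within 0.4°, and about 19 mm of gap remains. I push slowly.

```bash

python3 -m inch '[{"tx":0.3,"ty":0,"tz":0,"ax":0,"ay":0,"az":0,"jaw":0},{"tx":0.5,"ty":0,"tz":0,"ax":0,"ay":0,"az":0,"jaw":0},{"tx":0.5,"ty":0,"tz":0,"ax":0,"ay":0,"az":0,"jaw":0},{"tx":0.4,"ty":0,"tz":0,"ax":0,"ay":0,"az":0,"jaw":0},{"tx":0.3,"ty":0,"tz":0,"ax":0,"ay":0,"az":0,"jaw":0},{"tx":0.3,"ty":0,"tz":0,"ax":0,"ay":0,"az":0,"jaw":0},{"tx":0.3,"ty":0,"tz":0,"ax":0,"ay":0,"az":0,"jaw":0},{"tx":0.3,"ty":0,"tz":0,"ax":0,"ay":0,"az":0,"jaw":0},{"tx":0.3,"ty":0,"tz":0,"ax":0,"ay":0,"az":0,"jaw":0},{"tx":0,"ty":0,"tz":0,"ax":0,"ay":0,"az":0,"jaw":0},{"tx":0,"ty":0,"tz":0,"ax":0,"ay":0,"az":0,"jaw":0}]'
python3 dock.py d2
```

```text
t: 21.05
ee_pos: [544.5, 96.5, 29.8]
orientation: [2.334, 2.101, -0.0]
ft_force: [0.4, -8.7, 9.4]
width: 11.6
t 21.05 pos [544.5  96.5  29.8] yaw 83.99 tilt [ 0.05 -0.06] -> shift [ 0.99 -0.05  0.08] az -0.009746908750898342 w 11.6 F [ 0.4 -8.7  9.4] q6 -1.31
wrist
 stem [484.2 254.7] [517.2 158.9  70. ]
 stem [631.8 262.2] [526.3 216.4  70. ]
 stem [484.4 398.7] [584.2 160.8  70. ]
  blue [  306   166   330   186 26982] ((543.679931640625, 170.3048095703125), (170.5734100341797, 108.72274017333984), 84.01611328125)
   depth ((544.358154296875, 170.72134399414062), (171.5214080810547, 109.02296447753906), 84.02076721191406)
  yellow [ 602  274   38   44 1145] ((562.1687622070312, 249.69415283203125), (20.988283157348633, 24.557727813720703), 83.9989242553711)
   depth ((565.4837646484375, 254.32679748535156), (19.82063102722168, 7.479551315307617), 8.748466491699219)
top
 stem [231.3 231.7] [586.1 216.5  70. ]
 stem [228.4 256.5] [524.9 223.2  70. ]
  blue [217 221  39  49 574] ((554.2576293945312, 211.8856201171875), (84.98846435546875, 122.48778533935547), 84.068603515625)
  yellow [211 220  10  47 240] ((559.8571166992188, 261.78765869140625), (14.222262382507324, 117.14790344238281), 84.08666229248047)
```

```bash

python3 -m inch '[{"tx":0.25,"ty":0,"tz":0,"ax":0,"ay":0,"az":0,"jaw":0},{"tx":0.25,"ty":0,"tz":0,"ax":0,"ay":0,"az":0,"jaw":0},{"tx":0.25,"ty":0,"tz":0,"ax":0,"ay":0,"az":0,"jaw":0},{"tx":0.2,"ty":0,"tz":0,"ax":0,"ay":0,"az":0,"jaw":0},{"tx":0,"ty":0,"tz":0,"ax":0,"ay":0,"az":0,"jaw":0},{"tx":0,"ty":0,"tz":0,"ax":0,"ay":0,"az":0,"jaw":0},{"tx":0,"ty":0,"tz":0,"ax":0,"ay":0,"az":0,"jaw":0},{"tx":0,"ty":0,"tz":0,"ax":0,"ay":0,"az":0,"jaw":0}]'
python3 dock.py d3
python3 - <<'E'
import cv2,numpy as np
t=cv2.imread('pics/d3_top.png'); a=cv2.resize(t[200:290,160:300],None,fx=5,fy=5,interpolation=cv2.INTER_CUBIC)
cv2.imwrite('pics/d3c.png',a)
E
```

```text
t: 22.15
ee_pos: [545.4, 105.1, 29.8]
orientation: [2.333, 2.101, -0.001]
ft_force: [-0.7, -13.2, 8.9]
width: 11.9
t 22.15 pos [545.4 105.1  29.8] yaw 83.99 tilt [ 0.03 -0.11] -> shift [ 0.12 -0.05  0.08] az -0.005458899085525104 w 11.9 F [ -0.7 -13.2   8.9] q6 -1.29
wrist
 stem [484.2 254.7] [518.1 167.6  70. ]
 stem [631.9 262.7] [527.4 225.1  70. ]
 stem [484.3 399.1] [585.3 169.4  70. ]
  blue [  306   167   330   185 27005] ((544.7001953125, 178.9142608642578), (170.39492797851562, 108.53729248046875), 84.20947265625)
   depth ((545.2789916992188, 179.15225219726562), (171.0703125, 109.11550903320312), 84.02548217773438)
  yellow [ 602  275   38   43 1128] ((563.2523193359375, 258.2612609863281), (20.816207885742188, 23.981233596801758), 84.00660705566406)
   depth ((566.6608276367188, 263.06622314453125), (19.98274040222168, 7.365893840789795), 6.043344020843506)
top
 stem [227.6 231.4] [586.9 225.7  70. ]
 stem [225.1 256. ] [526.1 231.4  70. ]
  blue [214 221  39  49 554] ((555.0347900390625, 220.08969116210938), (86.10084533691406, 122.39228057861328), 84.01390838623047)
  yellow [207 220  11  47 242] ((560.2332763671875, 270.45159912109375), (14.483114242553711, 117.68449401855469), 83.91402435302734)
```

View pics/d3c.png

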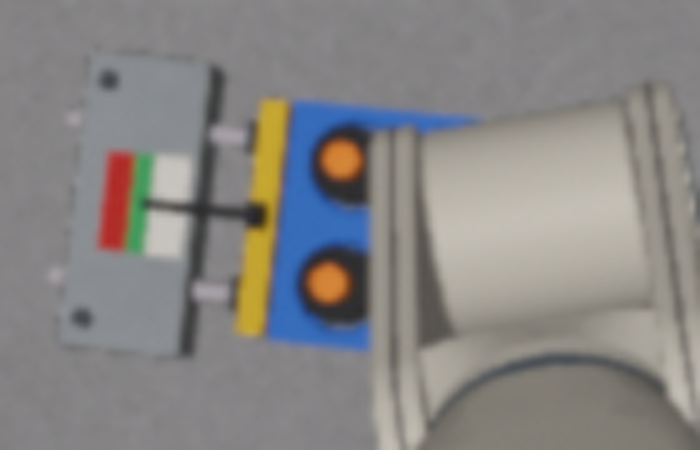

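The top crop shows the pointer tip at about (142,204), in the middle of the green strip (x≈129–150). The carrier nose is flush and square on the yellow stop. I hold for a second, check it is steady, and take one last side look.

```bash

python3 -m inch '[{"tx":0,"ty":0,"tz":0,"ax":0,"ay":0,"az":0,"jaw":0},{"tx":0,"ty":0,"tz":0,"ax":0,"ay":0,"az":0,"jaw":0},{"tx":0,"ty":0,"tz":0,"ax":0,"ay":0,"az":0,"jaw":0},{"tx":0,"ty":0,"tz":0,"ax":0,"ay":0,"az":0,"jaw":0},{"tx":0,"ty":0,"tz":0,"ax":0,"ay":0,"az":0,"jaw":0},{"tx":0,"ty":0,"tz":0,"ax":0,"ay":0,"az":0,"jaw":0},{"tx":0,"ty":0,"tz":0,"ax":0,"ay":0,"az":0,"jaw":0},{"tx":0,"ty":0,"tz":0,"ax":0,"ay":0,"az":0,"jaw":0}]'
python3 dock.py d4 | grep -A9 top
python3 - <<'E'
from h import *
im,d=viewer.get_image('side'); save(cv2.resize(im[100:400,140:540],None,fx=2,fy=2,interpolation=cv2.INTER_CUBIC),'side2.png')
E
```

```text
t: 23.25
ee_pos: [545.4, 105.1, 29.8]
orientation: [2.333, 2.101, -0.001]
ft_force: [-0.4, -15.1, 8.8]
width: 12.0
top
 stem [227.6 231.4] [586.8 225.6  70. ]
 stem [225.1 256.2] [525.8 231.3  70. ]
  blue [214 221  39  49 554] ((555.0347900390625, 220.08969116210938), (86.10084533691406, 122.39228057861328), 84.01390838623047)
  yellow [207 220  11  47 241] ((560.0992431640625, 270.46588134765625), (14.483114242553711, 117.41490173339844), 83.91402435302734)
```

View pics/side2.png

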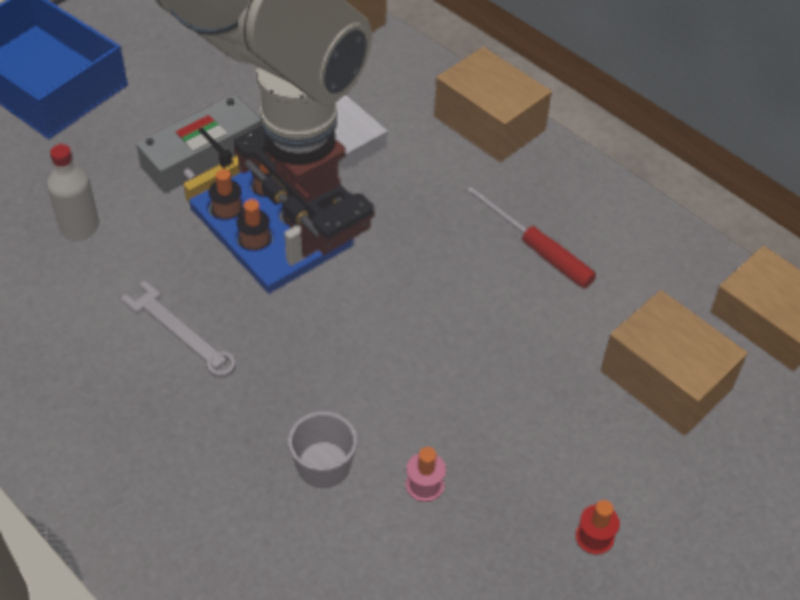

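The side view shows the spools upright, the carrier flat against the stop, the pointer at about (205,130) over the green, and the bystanders and look-alikes in place. The stop and tool positions have not changed over 1 s. I hand in.

```bash
python3 -c "
from workcell import ctrl; print(ctrl.close_job())"
```

```text
the job is handed in; nothing more can be done
None
```

I put the two black spools in the empty pockets, then slid the carrier by its handle nose first against the stop. I handed the job in at about 23.5 s with the gripper still holding and pressing.

**Spools:** after loading, all four stem tops measured about 70.5 mm high, so all were seated. At the end the side view showed the spools it could see upright; the gripper partly hid the far ones.

**Alignment:** carrier yaw was 84.0° and the stop's 83.9°, with the centrelines within about 0.6 mm when last compared, before contact.

**Pressing:** stop travel was about 20 mm, with the pointer in the middle of the green band. Neither the stop nor the tool moved over a 1 s hold.

**Rest of the bench:** the bystanders and the pink and red look-alikes looked undisturbed.

**Disagreements:**
- The top and wrist cameras differed by about 2–3 mm in absolute position, so I compared carrier and stop within one camera's view.
- The wrist force along the push read 13–15 N, against about 9 N from the spring at that travel. I put the rest down to bench friction and sensor noise, but did not check it separately.

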